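# Set out the chain-soldering place

## Task

Set out the soldering place, as seen from the robot: stand the crucible in the middle of the round dish and put its lid squarely on top of it; set the steel weight on the middle of the firebrick, lengthways along it; stand the white pot straight behind the middle of the firebrick (the side away from the robot), with a finger's width (about 20 mm) between them; and stand the amber bottle midway between the dish and the firebrick, on the line through their centres. All stand upright and let go at the end; never tip the bottle over, and leave the upturned bowl and the pliers where they are.

Things in the scene. Friction and masses are not known exactly. Their poses are not given: they have to be found in the camera images.
- sheet: Plain grey sheet, 250 x 460 mm, 1 mm, fixed; things on it stand at bench height. Origin on the line through the centres of dish and firebrick. x points away from the robot, y along its long side to the robot's left; turned up to 0.2 rad. Dish and firebrick stand on its y axis, 115 to 135 mm either side of the origin; which is left and which right varies.
- dish: Round dark iron dish, fixed: 130 mm across the rim, 12 mm high, wall 4 mm, flat inner floor 5 mm above the bench. Origin at the centre of its underside, axes parallel to the sheet's.
- brick: Pale rectangular firebrick, fixed: 80 mm deep (its x), 120 mm long (its y), 25 mm high, square to the sheet. Origin at the centre of its underside; its x axis points to its back, the side away from the robot.
- crucible: Small open fired-clay crucible, a straight round cup: 48 mm diameter, 45 mm high, wall 4 mm, loose, 0.15 kg, standing upright on the bench. Origin at the centre of its underside, z up.
- lid: The crucible's lid, loose: flat steel disc 52 mm diameter, 6 mm thick, with an upright dark knob 17 mm diameter and 21 mm tall on its middle (27 mm in all), flat underneath, 0.09 kg. Origin at the centre of its underside, z up.
- bottle: Small amber glass bottle with a narrower neck and stopper: body 40 mm diameter, 95 mm high in all, straight-sided up to at least 50 mm, loose, 0.14 kg, standing upright. Origin at the centre of its underside, z up.
- pot: Squat white ceramic flux pot with a screwed-on metal cap: straight body 50 mm diameter, 36 mm high, cap 46 mm diameter, 50 mm high in all, loose, 0.16 kg, standing upright. Origin at the centre of its underside, z up.
- weight: Steel hold-down weight, loose, 0.38 kg: a flat block 64 mm (its x) x 40 mm (its y) x 16 mm high, with an upright grip rib on top, 40 mm long (along x), 12 mm thick (along y), its top 38 mm above the underside. Origin at the centre of its underside, z up.
- bowl: Upturned steel bowl, a bystander: 84 mm diameter, 33 mm high, near the far left. Origin at the centre of its underside on the bench.
- pliers: Pliers with black grips, a bystander, lying flat at the right: 120 mm long, 56 mm wide, 12 mm high. Origin on the bench under the rivet, x towards the jaws.

How it is judged:
At the end, for the whole second after the job is handed in: Crucible within 12 mm of the dish's centre, lid within 8 mm on it; weight on the brick within 12 mm and 0.2 rad; pot behind the brick, gap 20 +-15 mm, sideways 15 mm; bottle within 15 mm of the line dish to brick, 10 mm clear of both; all upright within 0.1 rad, at rest, at their right height (horizontal distance between crucible and dish below 0.012 m and z of crucible in the frame of dish between 0.002 and 0.008 m and horizontal distance between lid and crucible below 0.008 m and z of lid in the frame of crucible between 0.041 and 0.049 m and horizontal distance between weight and brick below 0.012 m and z of weight in the frame of brick between 0.022 and 0.028 m and angle between the x axis of weight and the y axis of brick, either way round below 0.2 rad and x of pot in the frame of brick between 0.07 and 0.1 m and y of pot in the frame of brick between -0.015 and 0.015 m and height (world z) of each of pot, bottle below 0.004 m and x of bottle in the frame of sheet between -0.015 and 0.015 m and ((y of bottle in the frame of dish below -0.095 m and y of bottle in the frame of brick above 0.09 m) or (y of bottle in the frame of dish above 0.095 m and y of bottle in the frame of brick below -0.09 m)) and angle between each of crucible, lid, bottle, pot, weight's own z axis and vertical below 0.1 rad and linear speed of each of crucible, lid, bottle, pot, weight below 0.02 m/s); the robot touches nothing.
It fails at once if the bottle is tipped over (angle between bottle's own z axis and vertical above 0.8 rad).
It fails at once if the bowl is moved by more than 15 mm (distance of bowl from where it was at the start of the episode above 0.015 m).
It fails at once if the pliers are moved by more than 15 mm (distance of pliers from where it was at the start of the episode above 0.015 m).
It also fails if it takes over 128 s, if anything falls off the work surface, if the arm or the gripper's body presses on something with over 40 N, if the wrist force passes 120 N, or if a joint passes its speed limit or range.

## Robot

A 6-joint arm with a two-finger parallel gripper is mounted at the origin on the work surface. World frame = base frame: x ahead of the robot, y to its left, z up, the work surface at z = 0. Lengths are in m, angles in rad, forces in N, time in s.
With the tool pointing down it reaches from about 0.35 to 0.925 m from the base axis. Payload 6.4 kg.
Tool frame: the origin (TCP) lies midway between the tips of the shut fingers; the grasp point (between the pads) lies 19 mm behind it (ctrl.pinch_z is the distance from the TCP to the grasp point, in m); z points along the fingers, y is the line along which they close (so a half turn about z gives the same grasp; the last joint's range is limited). The gripper opens to 85 mm and grips with 20 to 120 N. Pads are 22 mm wide; open, the fingers measure 114 mm over their backs; the gripper's body (76 mm by 85 mm) begins 54 mm behind the grasp point. The pads swing forward as they close: fully open they stand 13 mm farther back than shut.
Start: joints at [1.127, 0.245, 1.558, -0, 1.339, -0.174], TCP at [0.173, 0.626, 0.231] pointing down, gripper open.
Joint ranges: [-3.13, 3.13], [-1.02, 2.26], [0.13, 2.54], [-0.95, 4.09], [0.21, 2.88], [-2.74, 2.74]. Speed limits (rad/s): [2.57, 2.57, 3.14, 3.14, 3.14, 3.14].

## Interface

Orientations are given as a unit quaternion [w, x, y, z].
In Python, from workcell import ctrl gives the robot as it stands.
- The arm moves only by the tool step_arm, never from a script. Its argument "plan" is a list of rows, each a list of 3 entries, a list of its own where there are three numbers: the shift along the tool's x, y, z in m, then the turn about the tool's z in degrees, then the opening, from 0 (shut) to 1 (fully open). A call has exactly 8 rows; each row shifts and turns the commanded pose from where the row before left it, along the tool's axes as they then stand; what a row does not reach is not made up. A row lasts 1/8 s, in which the tool goes at most 62.5 mm and 10.7 degrees, less where a joint would pass 70% of its speed; a pose out of reach is approached as far as the arm can. A call with a gripper value outside its range is refused whole. The fingers move at their own pace and stop on an object; "squeeze" is the grip in N (left out, the last holds). Time passes only in rows, so rows that do not move let the fingers close, or fill a call up. It gives the time, the measured TCP pose, the force, the opening and the grip force at its end, in the units of the state.
- ctrl.read_state(): the state, without advancing time (a new reading comes with each control period).
- ctrl.get_image(name): name is "scene" or "top"; returns a dict with "frame" (480x640x3 uint8, red, green, blue), "fov_y" (degrees; the focal length in pixels is half the picture's height over the tangent of half this angle, whatever the lens; pixels are square), "cx", "cy" (the principal point, pixels), "R" (3x3) and "t" (3): a world point X has camera coordinates R X + t. Camera axes: x right, y down, z forward; pixel columns grow to the right and rows downward; lengths in m; the calibration is good to about 2 mm. A picture is of the moment at which its call begins. There is no depth.
- ctrl.finish_job(): hands the job in; it is judged then, once.
The state is a dict: "time_s": time; "joint_positions": joint angles; "dq": joint speeds; "joint_efforts": joint torques, N m; "eef_pos": TCP position; "tcp_rot": TCP orientation; "contact_force": force on the tool from outside, world axes, zero at the start; "wrist_torque": the same for the moment, N m; "grip_width": finger opening in m; "grip_force": force on a finger pad.
Only numpy, scipy, OpenCV 4.12 (cv2) and the standard library are available. Lean on these libraries where they do the work, as an engineer would, in place of code of your own. Each camera call takes 0.05 s, during which the arm holds its last target. There are 200 camera calls.

## Working session

There is one attempt and no reset: what is moved stays moved. The work goes in short steps, Python scripts to look and compute and a tool call to move; the robot and the scene stay as the last step left them, time stands still between calls to the robot, and variables do not carry over. Pictures are saved under pics/ and viewed, at most 14 in all, crops included, and the job is handed in when it is done.

Besides the shell and the picture viewer there is one more tool, called as a command line: name --argument value ..., lists and objects as JSON in quotes. step_arm: Moves the arm, as the interface text tells. Its arguments: {"type":"object","properties":{"plan":{"type":"array"},"squeeze":{"type":"number"}},"required":["plan"]}

```bash
ls; mkdir -p pics; python3 - <<'E'
from workcell import ctrl
import cv2,numpy as np,pickle
s=ctrl.read_state();print({k:np.round(v,3).tolist() for k,v in s.items()},ctrl.pinch_z)
d={}
for n in("scene","top"):
    i=ctrl.get_image(n);d[n]=i;cv2.imwrite(f"pics/{n}0.png",i["frame"][:,:,::-1])
    print(n,i["fov_y"],i["cx"],i["cy"],np.round(i["R"],3).tolist(),np.round(i["t"],3), -np.array(i["R"]).T@i["t"])
pickle.dump(d,open("im0.pkl","wb"))
E
```

```text
pics
{'time_s': 0.0, 'joint_positions': [1.127, 0.246, 1.559, 0.0, 1.339, -0.174], 'dq': [-0.001, 0.0, -0.0, -0.0, -0.003, 0.0], 'joint_efforts': [0.0, -42.951, -32.613, -0.0, 0.005, 0.0], 'eef_pos': [0.173, 0.626, 0.23], 'tcp_rot': [-0.0, 0.135, 0.991, -0.001], 'contact_force': [-0.408, 0.297, -0.393], 'wrist_torque': [-0.005, 0.005, -0.012], 'grip_force': 0.0, 'grip_width': 0.085} 0.0187
scene 47.979041958565524 323.08262044956854 243.30094100923782 [[0.027, 1.0, 0.013], [0.828, -0.015, -0.56], [-0.56, 0.026, -0.828]] [-0.071 -0.431  1.722] [1.32253279 0.02000484 1.18592925]
top 55.600380740021585 320.9114611430854 240.18875870831124 [[-0.022, -1.0, -0.006], [-0.983, 0.022, -0.18], [0.18, 0.002, -0.984]] [0.06  0.562 0.923] [0.38812226 0.04551053 1.00941757]
```

View pics/scene0.png

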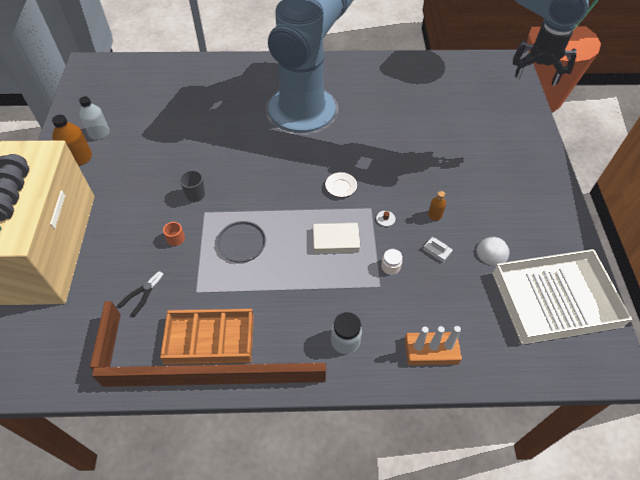

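View pics/top0.png

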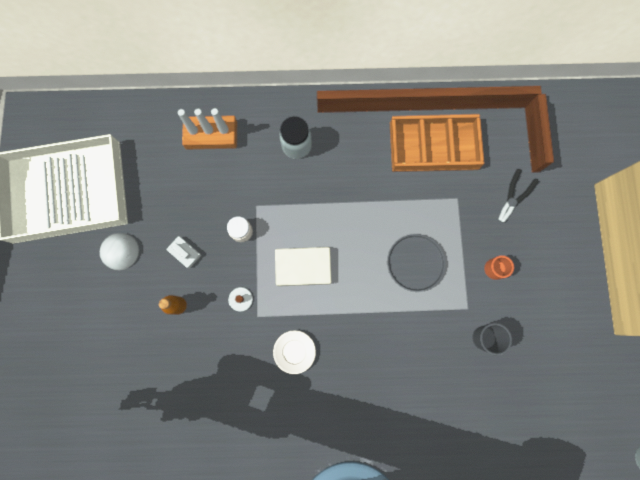

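The top view shows the dish at (417,263), brick (303,266), crucible (500,267), lid (240,299), weight (183,252), bottle (173,304), pot (240,229), bowl (119,251) and pliers (510,205). In the scene view they are at about dish (241,241), brick (336,236), crucible (174,234), lid (386,217), weight (437,249), bottle (437,207) and pot (392,262).

```bash
cat > h.py <<'E'
import numpy as np,cv2,pickle
def cam(i):
    f=240/np.tan(np.radians(i["fov_y"])/2);return f,np.array(i["R"]),np.array(i["t"])
def ray(i,p):
    f,R,t=cam(i);d=R.T@np.array([(p[0]-i["cx"])/f,(p[1]-i["cy"])/f,1]);return -R.T@t,d
def onz(i,p,z):
    c,d=ray(i,p);return c+d*(z-c[2])/d[2]
def tri(i,p,j,q):
    c,d=ray(i,p);e,g=ray(j,q);s=np.linalg.lstsq(np.c_[d,-g],e-c,rcond=None)[0]
    a,b=c+s[0]*d,e+s[1]*g;return (a+b)/2,np.linalg.norm(a-b)
def proj(i,X):
    f,R,t=cam(i);c=R@X+t;return np.array([f*c[0]/c[2]+i["cx"],f*c[1]/c[2]+i["cy"]])
def blobs(mask,x0,y0,x1,y1,mn=12):
    m=np.zeros_like(mask);m[y0:y1,x0:x1]=mask[y0:y1,x0:x1]
    return [c for c in cv2.findContours(m,cv2.RETR_EXTERNAL,cv2.CHAIN_APPROX_NONE)[0] if len(c)>=mn]
E
python3 - <<'E'
from h import *
d=pickle.load(open("im0.pkl","rb"))
T=d["top"]["frame"][:,:,::-1];S=d["scene"]["frame"][:,:,::-1]
o=np.zeros((600,800,3),np.uint8)
def put(src,x,y,w,h,k,X,Y):o[Y:Y+h*k,X:X+w*k]=cv2.resize(src[y:y+h,x:x+w],None,fx=k,fy=k,interpolation=cv2.INTER_CUBIC)
put(T,150,210,130,110,3,0,0);put(T,480,245,40,40,3,400,0);put(T,395,235,50,50,3,530,0)
put(S,360,180,100,100,3,0,330+-30+0) if 0 else put(S,360,185,100,90,3,0,330)
put(S,155,215,40,40,3,310,330);put(S,210,215,60,55,3,440,330);put(S,305,215,60,45,3,630-10,330)
cv2.imwrite("pics/crop0.png",o)
for n,pts in dict(top=[(303,266),(350,220),(240,229),(230,299),(173,304),(183,252),(500,267),(200,270),(417,263),(402,243)],scene=[(336,230),(336,246),(300,280),(392,262),(437,210),(437,249),(386,221),(174,234),(400,300)]).items():
    hsv=cv2.cvtColor(d[n]["frame"],cv2.COLOR_RGB2HSV);print(n,[hsv[y,x].tolist() for x,y in pts])
E
```

```text
top [[30, 11, 242], [99, 10, 178], [90, 1, 246], [78, 5, 237], [17, 191, 103], [84, 5, 235], [10, 163, 211], [94, 16, 114], [102, 21, 119], [97, 20, 116]]
scene [[22, 12, 240], [22, 12, 243], [124, 10, 182], [150, 1, 247], [14, 167, 90], [120, 4, 124], [114, 5, 236], [8, 156, 170], [124, 16, 114]]
```

View pics/crop0.png

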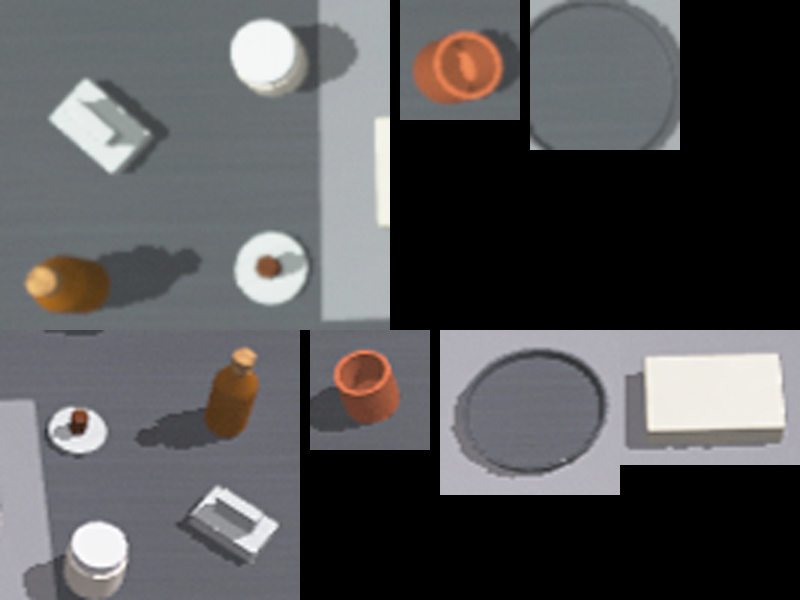

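The crop shows rims, caps and the weight clearly: crucible rim at about top (502,267) and scene (173,229), lid disc (240,299) and (386,218), pot cap (238,227) and (393,257), stopper (164,303) and (441,193).

```bash
cat > meas.py <<'E'
from h import *
d=pickle.load(open("im0.pkl","rb"));T,S=d["top"],d["scene"]
H={n:cv2.cvtColor(d[n]["frame"],cv2.COLOR_RGB2HSV) for n in d}
def hull(m,*b):
    c=[c for c in blobs(m.astype(np.uint8)*255,*b)];return cv2.convexHull(np.vstack(c))
def white(n,v=200,s=25):h=H[n];return (h[...,2]>v)&(h[...,1]<s)
def orange(n):h=H[n];return (h[...,1]>110)&(h[...,0]<22)
def rep(n,a,b,z):
    X,e=tri(T,a,S,b);print(n,'tri',X.round(4),'err',round(e,4),'| top@z',onz(T,a,z).round(4)[:2],'scene@z',onz(S,b,z).round(4)[:2])
# sheet
for n,i,box in(("top",T,(245,190,475,325)),("scene",S,(190,200,388,296))):
    h=H[n];m=(h[...,2]>150)&(h[...,1]<30)
    c=max(blobs(m.astype(np.uint8)*255,*box),key=cv2.contourArea)
    q=cv2.approxPolyDP(cv2.convexHull(c),8,True)[:,0]+0.
    P=np.array([onz(i,p,.001)[:2] for p in q]);print(n,'sheet',q.tolist(),P.round(3).tolist(),[round(np.linalg.norm(P[k]-P[k-1]),3) for k in range(len(P))],'ctr',P.mean(0).round(4))
# brick top face
for n,i,box in(("top",T,(268,240,338,292)),("scene",S,(308,220,366,254))):
    h=H[n];m=(h[...,2]>225)&(h[...,1]>4)&(h[...,0]<45)
    r=cv2.minAreaRect(hull(m,*box));b=cv2.boxPoints(r)
    P=np.array([onz(i,p,.025)[:2] for p in b]);print(n,'brick',np.round(r[0],1),[round(np.linalg.norm(P[k]-P[k-1]),3) for k in range(4)],'ctr@25',P.mean(0).round(4),'long ang',np.degrees(np.arctan2(*(P[1]-P[0])[::-1])).round(1),np.degrees(np.arctan2(*(P[2]-P[1])[::-1])).round(1))
    d[n+'b']=b.mean(0)
rep('brick',d['topb'],d['sceneb'],.025)
# dish (dark hole in the sheet)
e={}
for n,i,box in(("top",T,(380,225,455,300)),("scene",S,(210,216,272,266))):
    h=H[n];m=(h[...,2]<135)
    e[n]=cv2.fitEllipse(hull(m,*box));print(n,'dish',np.round(e[n][0],1),np.round(e[n][1],1))
rep('dish',e['top'][0],e['scene'][0],.012)
# lid
e={}
for n,box in(("top",(222,280,262,318)),("scene",(370,206,400,230))):
    e[n]=cv2.fitEllipse(hull(white(n,190),*box));print(n,'lid',np.round(e[n],1) if 0 else e[n][:2])
rep('lid',e['top'][0],e['scene'][0],.006)
rep('knob',(239.3,298.3),(386.3,212.5),.027)
rep('crucible',(502.3,266.7),(172.7,229.),.045)
rep('pot',(238.,227.),(392.7,256.7),.05)
rep('stopper',(163.7,303.),(441.3,193.3),.095)
b=hull(orange("top"),150,285,200,325)[:,0];print('bottle top mask',b.min(0),b.max(0))
b=hull(orange("scene"),425,180,455,228)[:,0];print('bottle scene mask',b.min(0),b.max(0))
for n,i,c in(("top",T,[(49,117),(87,78),(152,133),(113,174)]),("scene",S,[(190,520-3),(218,487),(278,524),(252,553)])):
    o=np.array((150,210) if n=="top" else (360,75));q=o+np.array(c)/3.
    P=np.array([onz(i,p,.016)[:2] for p in q]);print(n,'weight',P.mean(0).round(4),[round(np.linalg.norm(P[k]-P[k-1]),3) for k in range(4)],np.degrees(np.arctan2(*(P[3]-P[0])[::-1])).round(1),np.degrees(np.arctan2(*(P[2]-P[1])[::-1])).round(1)); d[n+'w']=q.mean(0)
rep('weight',d['topw'],d['scenew'],.016)
E
python3 meas.py
```

```text
top sheet [[457.0, 200.0], [467.0, 308.0], [257.0, 316.0], [256.0, 206.0]] [[0.659, -0.266], [0.414, -0.269], [0.407, 0.191], [0.655, 0.194]] [np.float64(0.46), np.float64(0.244), np.float64(0.46), np.float64(0.248)] ctr [ 0.534  -0.0376]
scene sheet [[371.0, 210.0], [379.0, 286.0], [196.0, 291.0], [205.0, 212.0]] [[0.413, 0.193], [0.654, 0.194], [0.66, -0.264], [0.412, -0.265]] [np.float64(0.458), np.float64(0.241), np.float64(0.458), np.float64(0.248)] ctr [ 0.5348 -0.0354]
top brick [302.2 266. ] [np.float64(0.078), np.float64(0.118), np.float64(0.078), np.float64(0.116)] ctr@25 [0.5123 0.0892] long ang -89.2 -179.4
scene brick [336.3 235.2] [np.float64(0.076), np.float64(0.12), np.float64(0.076), np.float64(0.117)] ctr@25 [0.5125 0.0917] long ang 91.2 -2.2
brick tri [0.5122 0.0904 0.0238] err 0.0024 | top@z [0.512  0.0892] scene@z [0.513  0.0916]
top dish [417.  262.2] [57.  60.1]
scene dish [239.6 242.3] [41.4 51.9]
dish tri [ 0.5174 -0.1644  0.005 ] err 0.0016 | top@z [ 0.5164 -0.1637] scene@z [ 0.5223 -0.1625]
top lid ((239.719970703125, 298.976806640625), (23.014726638793945,
[... 281 characters left out ...]
0.4419 0.2297]
crucible tri [ 0.4987 -0.3352  0.0442] err 0.0045 | top@z [ 0.4985 -0.3372] scene@z [ 0.5001 -0.3326]
pot tri [0.5972 0.2274 0.0476] err 0.0035 | top@z [0.5966 0.2252] scene@z [0.5985 0.2288]
stopper tri [0.4351 0.3648 0.0969] err 0.0037 | top@z [0.4352 0.3635] scene@z [0.433  0.3673]
bottle top mask [159 296] [185 313]
bottle scene mask [428 191] [445 220]
top weight [0.5508 0.3519] [np.float64(0.065), np.float64(0.039), np.float64(0.065), np.float64(0.041)] -131.8 -130.7
scene weight [0.5531 0.3564] [np.float64(0.062), np.float64(0.043), np.float64(0.062), np.float64(0.04)] 51.9 49.5
weight tri [0.5513 0.3553 0.0121] err 0.0044 | top@z [0.5506 0.3518] scene@z [0.5534 0.3565]
```

step_arm --plan '[[[0, 0, 0], -7.75, 1], [[0, 0, 0], -7.75, 1], [[-0.0435, -0.0435, 0], 0, 1], [[-0.0435, -0.0435, 0], 0, 1], [[-0.0435, -0.0435, 0], 0, 1], [[-0.0435, -0.0435, 0], 0, 1], [[-0.0435, -0.0435, 0], 0, 1], [[-0.0435, -0.0435, 0], 0, 1]]' --squeeze 40

```text
time_s: 1.1
eef_pos: [0.4354, 0.364, 0.231]
tcp_rot: [-0.0, -0.0, 1.0, -0.0]
contact_force: [1.8, 1.7, 0.1]
grip_width: 0.0855
grip_force: 0.0
```

step_arm --plan '[[[0, 0, 0.055], 0, 1], [[0, 0, 0.055], 0, 1], [[0, 0, 0.055], 0, 1], [[0, 0, 0.025], 0, 1], [[0, 0, 0.012], 0, 1], [[0, 0, 0], 0, 0.3], [[0, 0, 0], 0, 0.3], [[0, 0, 0], 0, 0.3]]'

```text
time_s: 2.1
eef_pos: [0.4357, 0.3661, 0.0312]
tcp_rot: [0.001, -0.001, 1.0, 0.0]
contact_force: [-0.8, -1.7, 2.7]
grip_width: 0.0387
grip_force: 39.7
```

step_arm --plan '[[[0, 0, 0], 0, 0.2], [[0, 0, 0], 0, 0.2], [[0, 0, 0], 0, 0.2], [[0, 0, 0], 0, 0.2], [[0, 0, -0.01], 0, 0.2], [[0, 0, -0.05], 0, 0.2], [[0, 0, -0.06], 0, 0.2], [[0, 0, 0], 0, 0.2]]'

```text
time_s: 3.1
eef_pos: [0.4377, 0.3678, 0.1559]
tcp_rot: [0.005, -0.0, 1.0, 0.003]
contact_force: [0.1, 0.4, -1.4]
grip_width: 0.0388
grip_force: 40.8
```

step_arm --plan '[[[-0.01, -0.05, 0], 0, 0.2], [[-0.012, -0.06, 0], 0, 0.2], [[-0.012, -0.06, 0], 0, 0.2], [[-0.012, -0.06, 0], 0, 0.2], [[-0.012, -0.06, 0], 0, 0.2], [[-0.012, -0.06, 0], 0, 0.2], [[-0.011, -0.0515, 0], 0, 0.2], [[0, 0, 0], 0, 0.2]]'

```text
time_s: 4.1
eef_pos: [0.5157, -0.0387, 0.1486]
tcp_rot: [-0.0, 0.002, 1.0, 0.0]
contact_force: [0.1, 0.6, -1.7]
grip_width: 0.0387
grip_force: 41.0
```

step_arm --plan '[[[0, 0, 0.05], 0, 0.2], [[0, 0, 0.04], 0, 0.2], [[0, 0, 0.02], 0, 0.2], [[0, 0, 0.006], 0, 0.2], [[0, 0, 0], 0, 0.2], [[0, 0, 0], 0, 0.2], [[0, 0, 0], 0, 0.2], [[0, 0, 0], 0, 0.2]]'

```text
time_s: 5.1
eef_pos: [0.5161, -0.0359, 0.0338]
tcp_rot: [0.0, -0.0, 1.0, -0.0]
contact_force: [-0.4, -0.5, -1.1]
grip_width: 0.0391
grip_force: 41.0
```

step_arm --plan '[[[0, 0, 0.0015], 0, 0.2], [[0, 0, 0.001], 0, 0.2], [[0, 0, 0.001], 0, 0.2], [[0, 0, 0], 0, 0.2], [[0, 0, 0], 0, 0.2], [[0, 0, 0], 0, 0.2], [[0, 0, 0], 0, 0.2], [[0, 0, 0], 0, 0.2]]'

```text
time_s: 6.1
eef_pos: [0.5163, -0.0359, 0.0311]
tcp_rot: [0.0, -0.0, 1.0, -0.0]
contact_force: [-2.9, 0.2, 8.8]
grip_width: 0.0392
grip_force: 41.6
```

step_arm --plan '[[[0, 0, 0], 0, 0.7], [[0, 0, 0], 0, 0.8], [[0, 0, 0], 0, 0.9], [[0, 0, 0], 0, 0.9], [[0, 0, -0.04], 0, 0.9], [[0, 0, -0.06], 0, 0.9], [[0, 0, -0.06], 0, 0.9], [[0, 0, 0], 0, 0.9]]'

```text
time_s: 7.1
eef_pos: [0.5192, -0.0367, 0.1959]
tcp_rot: [0.006, -0.0, 1.0, -0.002]
contact_force: [-0.3, 0.7, -0.7]
grip_width: 0.077
grip_force: 0.0
```

step_arm --plan '[[[0.002, -0.045, 0], 0, 1], [[0.003, -0.06, 0], 0, 1], [[0.003, -0.06, 0], 0, 1], [[0.003, -0.06, 0], 0, 1], [[0.003, -0.06, 0], 0, 1], [[0.0015, -0.0135, 0], 0, 1], [[0, 0, 0.05], 0, 1], [[0, 0, 0.05], 0, 1]]'

```text
time_s: 8.1
eef_pos: [0.5004, -0.3336, 0.0882]
tcp_rot: [0.0, -0.0, 1.0, 0.0]
contact_force: [0.4, -0.4, -0.6]
grip_width: 0.0855
grip_force: 0.0
```

```bash
python3 - <<'E'
from workcell import ctrl
from h import *
d={n:ctrl.get_image(n) for n in("top","scene")};pickle.dump(d,open("im1.pkl","wb"))
T=d["top"]["frame"][:,:,::-1];S=d["scene"]["frame"][:,:,::-1]
o=np.zeros((600,800,3),np.uint8)
o[:280]=cv2.resize(T[190:330,140:540],None,fx=2,fy=2);o[290:600,:700]=cv2.resize(S[160:315,120:470],None,fx=2,fy=2)
cv2.imwrite("pics/c1.png",o);print(ctrl.read_state()["eef_pos"])
E
```

```text
[ 0.49651942 -0.32961183  0.08249091]
```

View pics/c1.png

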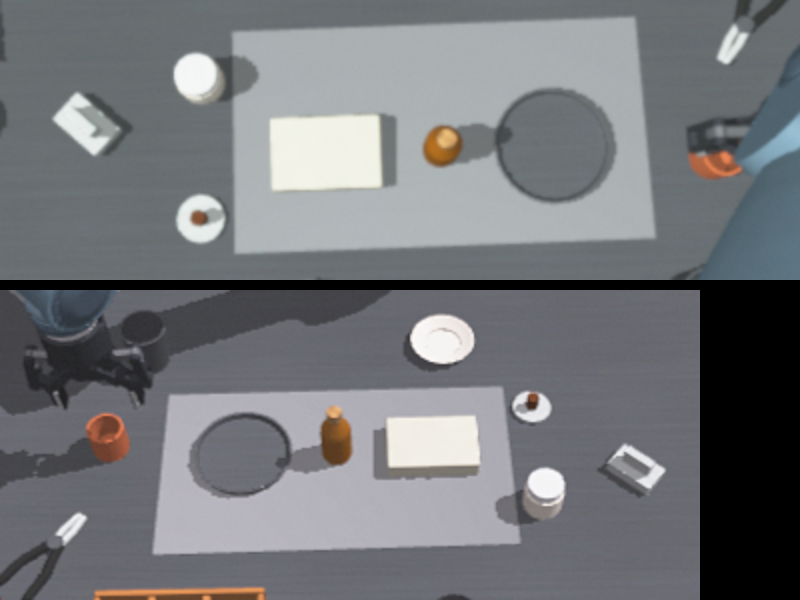

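Bottle is upright midway (crop (440,145) in the top part); the crucible waits right below the gripper.

step_arm --plan '[[[0, 0, 0.04], 0, 1], [[0, 0, 0.025], 0, 1], [[0, 0, 0.0125], 0, 1], [[0, 0, 0], 0, 1], [[0, 0, 0], 0, 0.4], [[0, 0, 0], 0, 0.4], [[0, 0, 0], 0, 0.4], [[0, 0, 0], 0, 0.4]]'

```text
time_s: 9.2
eef_pos: [0.5014, -0.3353, 0.0141]
tcp_rot: [0.001, -0.0, 1.0, -0.001]
contact_force: [-1.1, 0.5, 6.3]
grip_width: 0.0477
grip_force: 41.3
```

step_arm --plan '[[[0, 0, 0], 0, 0.3], [[0, 0, 0], 0, 0.3], [[0, 0, 0], 0, 0.3], [[0, 0, 0], 0, 0.3], [[0, 0, -0.03], 0, 0.3], [[0, 0, -0.06], 0, 0.3], [[0, 0, -0.03], 0, 0.3], [[0, 0, 0], 0, 0.3]]'

```text
time_s: 10.2
eef_pos: [0.5018, -0.3355, 0.1353]
tcp_rot: [0.002, -0.0, 1.0, -0.002]
contact_force: [-0.0, -0.2, -1.2]
grip_width: 0.0475
grip_force: 41.9
```

step_arm --plan '[[[-0.0045, 0.0415, 0], 0, 0.3], [[-0.006, 0.055, 0], 0, 0.3], [[-0.006, 0.055, 0], 0, 0.3], [[-0.002, 0.02, 0], 0, 0.3], [[0, 0, 0], 0, 0.3], [[0, 0, 0.04], 0, 0.3], [[0, 0, 0.04], 0, 0.3], [[0, 0, 0.02], 0, 0.3]]'

```text
time_s: 11.2
eef_pos: [0.5169, -0.1635, 0.0291]
tcp_rot: [-0.002, 0.001, 1.0, 0.001]
contact_force: [-0.7, 0.5, -1.3]
grip_width: 0.048
grip_force: 42.0
```

step_arm --plan '[[[0, 0, 0.006], 0, 0.3], [[0, 0, 0.004], 0, 0.3], [[0, 0, 0.003], 0, 0.3], [[0, 0, 0.0015], 0, 0.3], [[0, 0, 0], 0, 0.3], [[0, 0, 0], 0, 0.3], [[0, 0, 0], 0, 0.3], [[0, 0, 0], 0, 0.3]]'

```text
time_s: 12.2
eef_pos: [0.5194, -0.1633, 0.0191]
tcp_rot: [0.0, -0.001, 1.0, -0.001]
contact_force: [-3.6, -0.4, 6.7]
grip_width: 0.0473
grip_force: 42.6
```

step_arm --plan '[[[0, 0, 0], 0, 0.8], [[0, 0, 0], 0, 0.8], [[0, 0, 0], 0, 0.8], [[0, 0, -0.03], 0, 0.8], [[0, 0, -0.06], 0, 0.8], [[0, 0, -0.06], 0, 0.8], [[0.011, 0.055, -0.02], 0, 0.8], [[0.0115, 0.06, 0], 0, 0.5]]'

```text
time_s: 13.2
eef_pos: [0.4975, -0.0475, 0.1907]
tcp_rot: [0.003, 0.001, 1.0, -0.001]
contact_force: [0.6, 0.6, -1.2]
grip_width: 0.051
grip_force: 0.0
```

step_arm --plan '[[[0.0115, 0.06, 0], 0, 0.5], [[0.0115, 0.06, 0], 0, 0.5], [[0.0115, 0.06, 0], 0, 0.5], [[0.0115, 0.06, 0], 0, 0.5], [[0.005, 0.0365, 0.02], 0, 0.5], [[0, 0, 0.06], 0, 0.5], [[0, 0, 0.05], 0, 0.5], [[0, 0, 0.015], 0, 0.5]]'

```text
time_s: 14.2
eef_pos: [0.4424, 0.2282, 0.0397]
tcp_rot: [-0.003, -0.0, 1.0, -0.001]
contact_force: [0.2, -0.3, 1.1]
grip_width: 0.0427
grip_force: 0.0
```

step_arm --plan '[[[0, 0, 0.015], 0, 0.5], [[0, 0, 0.01], 0, 0.5], [[0, 0, 0.006], 0, 0.5], [[0, 0, 0.003], 0, 0.5], [[0, 0, 0], 0, 0.1], [[0, 0, 0], 0, 0.1], [[0, 0, 0], 0, 0.1], [[0, 0, 0], 0, 0.1]]'

```text
time_s: 15.2
eef_pos: [0.4456, 0.2288, 0.0094]
tcp_rot: [0.001, -0.0, 1.0, 0.0]
contact_force: [-0.7, -0.0, 4.0]
grip_width: 0.0155
grip_force: 39.3
```

step_arm --plan '[[[0, 0, 0], 0, 0], [[0, 0, 0], 0, 0], [[0, 0, 0], 0, 0], [[0, 0, 0], 0, 0], [[0, 0, -0.03], 0, 0], [[0, 0, -0.05], 0, 0], [[0, 0, -0.05], 0, 0], [[0, 0, -0.03], 0, 0]]'

```text
time_s: 16.2
eef_pos: [0.4455, 0.2289, 0.171]
tcp_rot: [0.001, -0.0, 1.0, 0.0]
contact_force: [0.7, 0.8, -0.8]
grip_width: 0.015
grip_force: 39.1
```

```bash
python3 - <<'E'
from workcell import ctrl
from h import *
d={n:ctrl.get_image(n) for n in("top","scene")};pickle.dump(d,open("im2.pkl","wb"))
T=d["top"]["frame"][:,:,::-1];S=d["scene"]["frame"][:,:,::-1]
o=np.zeros((600,800,3),np.uint8)
o[:320,:320]=cv2.resize(T[220:300,380:460],None,fx=4,fy=4);o[330:600,:320]=cv2.resize(S[210:277,200:280],(320,270))
o[:600,330:780]=cv2.resize(S[100:300,320:470],None,fx=3,fy=3)
cv2.imwrite("pics/c2.png",o);s=ctrl.read_state();print(s["eef_pos"],s["tcp_rot"],s["grip_width"])
E
```

```text
[0.44706412 0.22928781 0.17224275] [ 3.43791753e-03 -4.30532138e-04  9.99993612e-01  8.78132234e-04] 0.015022839435835458
```

View pics/c2.png

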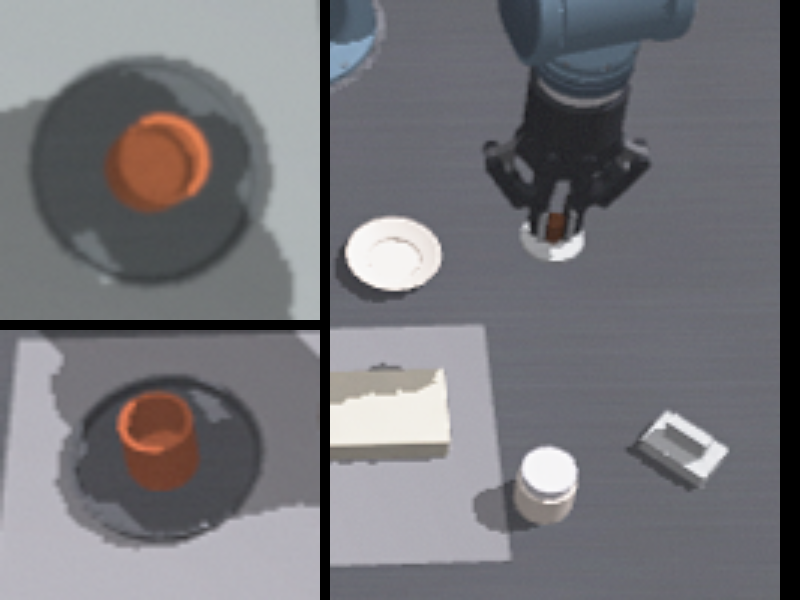

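Lid held by its knob (crop (555,235)); crucible stands in the dish, rim about (420,260) in top and (239,233) in scene.

```bash
python3 - <<'E'
from h import *
d=pickle.load(open("im2.pkl","rb"));T,S=d["top"],d["scene"]
X,e=tri(T,(420,260),S,(239,233.1));print(X.round(4),e,onz(T,(420,260),.05),onz(S,(239,233.1),.05))
for n,b in(("top",(400,240,440,280)),("scene",(225,220,255,255))):
    h=cv2.cvtColor(d[n]["frame"],cv2.COLOR_RGB2HSV);m=((h[...,1]>110)&(h[...,0]<22)).astype(np.uint8)*255
    c=np.vstack(blobs(m,*b))[:,0];print(n,c.min(0),c.max(0))
for k,X in dict(top=[.518,-.1635,.05],base=[.518,-.1635,.005]).items():
    print(k,[(proj(i,np.array(X)).round(1)).tolist() for i in(T,S)])
E
```

```text
[ 0.5167 -0.1617  0.0463] 0.0026713738114707577 [ 0.51610543 -0.16228436  0.05      ] [ 0.51953499 -0.15978786  0.05      ]
top [407 248] [432 272]
scene [229 225] [248 249]
top [[420.5, 259.1], [237.6, 232.6]]
base [[416.3, 261.9], [239.6, 242.5]]
```

step_arm --plan '[[[-0.009, -0.05, 0], 0, 0], [[-0.011, -0.06, 0], 0, 0], [[-0.011, -0.06, 0], 0, 0], [[-0.011, -0.06, 0], 0, 0], [[-0.011, -0.06, 0], 0, 0], [[-0.011, -0.06, 0], 0, 0], [[-0.0095, -0.041, 0], 0, 0], [[0, 0, 0], 0, 0]]'

```text
time_s: 17.3
eef_pos: [0.5181, -0.1644, 0.1666]
tcp_rot: [-0.001, 0.002, 1.0, 0.001]
contact_force: [-0.5, 0.7, -1.0]
grip_width: 0.0151
grip_force: 39.3
```

step_arm --plan '[[[0, 0, 0.04], 0, 0], [[0, 0, 0.04], 0, 0], [[0, 0, 0.018], 0, 0], [[0, 0, 0.005], 0, 0], [[0, 0, 0], 0, 0], [[0, 0, 0], 0, 0], [[0, 0, 0], 0, 0], [[0, 0, 0], 0, 0]]'

```text
time_s: 18.3
eef_pos: [0.5192, -0.1624, 0.0664]
tcp_rot: [0.0, -0.0, 1.0, -0.0]
contact_force: [-0.6, 0.5, 0.0]
grip_width: 0.0154
grip_force: 39.3
```

step_arm --plan '[[[0, 0, 0.002], 0, 0], [[0, 0, 0.002], 0, 0], [[0, 0, 0.002], 0, 0], [[0, 0, 0.001], 0, 0], [[0, 0, 0], 0, 0], [[0, 0, 0], 0, 0], [[0, 0, 0], 0, 0], [[0, 0, 0], 0, 0]]'

```text
time_s: 19.3
eef_pos: [0.5189, -0.1623, 0.0594]
tcp_rot: [-0.0, -0.0, 1.0, 0.0]
contact_force: [-2.6, 1.4, 4.7]
grip_width: 0.0152
grip_force: 39.7
```

step_arm --plan '[[[0, 0, 0], 0, 0.5], [[0, 0, 0], 0, 0.5], [[0, 0, 0], 0, 0.5], [[0, 0, -0.02], 0, 0.5], [[0, 0, -0.05], 0, 0.5], [[0, 0, -0.06], 0, 0.5], [[-0.009, 0.05, 0], 0, 0.8], [[-0.012, 0.06, 0], 0, 1]]'

```text
time_s: 20.3
eef_pos: [0.5405, -0.0519, 0.1901]
tcp_rot: [0.001, 0.001, 1.0, -0.0]
contact_force: [0.0, 0.2, -1.3]
grip_width: 0.0767
grip_force: 0.0
```

step_arm --plan '[[[-0.012, 0.06, 0], 0, 1], [[-0.012, 0.06, 0], 0, 1], [[-0.012, 0.06, 0], 0, 1], [[-0.012, 0.06, 0], 0, 1], [[-0.0105, 0.04, 0], 0, 1], [[0, 0, 0.04], 0, 1], [[0, 0, 0.04], 0, 1], [[0, 0, 0.02], 0, 1]]'

```text
time_s: 21.3
eef_pos: [0.5965, 0.2276, 0.0859]
tcp_rot: [-0.002, -0.0, 1.0, -0.0]
contact_force: [-0.4, -0.1, -0.7]
grip_width: 0.0851
grip_force: 0.0
```

```bash
python3 - <<'E'
from workcell import ctrl
from h import *
d={n:ctrl.get_image(n) for n in("top","scene")};pickle.dump(d,open("im3.pkl","wb"))
T=d["top"]["frame"][:,:,::-1];S=d["scene"]["frame"][:,:,::-1]
o=np.zeros((600,800,3),np.uint8)
o[:320,:320]=cv2.resize(T[220:300,380:460],None,fx=4,fy=4);o[330:600,:320]=cv2.resize(S[210:277,200:280],(320,270))
o[:600,330:780]=cv2.resize(S[100:300,320:470],None,fx=3,fy=3)
cv2.imwrite("pics/c3.png",o);s=ctrl.read_state();print(s["eef_pos"],s["tcp_rot"],s["grip_width"])
E
```

```text
[0.59635888 0.22736032 0.08612397] [-2.43812820e-03 -2.61309784e-04  9.99996885e-01 -4.66847058e-04] 0.08552383221222305
```

View pics/c3.png

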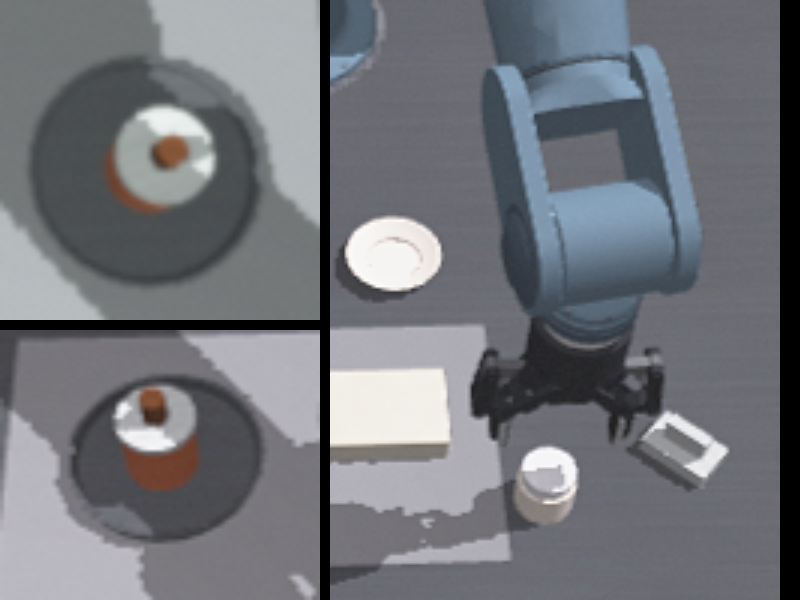

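Lid sits centred on the crucible (top (421,259), scene (239,232)); gripper is over the pot.

step_arm --plan '[[[0, 0, 0.04], 0, 1], [[0, 0, 0.025], 0, 1], [[0, 0, 0.0165], 0, 1], [[0, 0, 0], 0, 1], [[0, 0, 0], 0, 0.4], [[0, 0, 0], 0, 0.4], [[0, 0, 0], 0, 0.4], [[0, 0, 0], 0, 0.4]]'

```text
time_s: 22.4
eef_pos: [0.5993, 0.228, 0.0091]
tcp_rot: [0.001, -0.0, 1.0, 0.0]
contact_force: [-0.3, 0.2, 7.0]
grip_width: 0.049
grip_force: 42.0
```

step_arm --plan '[[[0, 0, 0], 0, 0.3], [[0, 0, 0], 0, 0.3], [[0, 0, 0], 0, 0.3], [[0, 0, -0.01], 0, 0.3], [[0, 0, -0.03], 0, 0.3], [[0, 0, -0.04], 0, 0.3], [[0, 0, -0.02], 0, 0.3], [[0, 0, 0], 0, 0.3]]'

```text
time_s: 23.4
eef_pos: [0.599, 0.228, 0.1089]
tcp_rot: [0.002, -0.0, 1.0, 0.0]
contact_force: [0.4, 0.9, -1.4]
grip_width: 0.0488
grip_force: 41.7
```

step_arm --plan '[[[0, -0.0255, 0], 0, 0.3], [[0, -0.05, 0], 0, 0.3], [[0, -0.05, 0], 0, 0.3], [[0, -0.01, 0], 0, 0.3], [[0, 0, 0], 0, 0.3], [[0, 0, 0.04], 0, 0.3], [[0, 0, 0.04], 0, 0.3], [[0, 0, 0.0135], 0, 0.3]]'

```text
time_s: 24.4
eef_pos: [0.5954, 0.0938, 0.0104]
tcp_rot: [-0.003, -0.001, 1.0, 0.0]
contact_force: [-0.1, 0.5, -1.3]
grip_width: 0.0487
grip_force: 42.0
```

step_arm --plan '[[[0, 0, 0], 0, 0.3], [[0, 0, 0], 0, 0.3], [[0, 0, 0.003], 0, 0.3], [[0, 0, 0.002], 0, 0.3], [[0, 0, 0.0015], 0, 0.3], [[0, 0, 0], 0, 0.3], [[0, 0, 0], 0, 0.3], [[0, 0, 0], 0, 0.3]]'

```text
time_s: 25.4
eef_pos: [0.5986, 0.0923, 0.009]
tcp_rot: [0.0, -0.0, 1.0, -0.0]
contact_force: [-4.4, -1.0, 9.4]
grip_width: 0.0492
grip_force: 43.1
```

step_arm --plan '[[[0, 0, 0], 0, 0.8], [[0, 0, 0], 0, 0.8], [[0, 0, 0], 0, 0.8], [[0, 0, -0.023], 0, 0.8], [[0, 0, -0.06], 0, 0.8], [[0, 0, -0.06], 0, 0.8], [[0.0085, 0.05, 0], 0, 0.8], [[0.0085, 0.05, 0], 0, 0.6]]'

```text
time_s: 26.4
eef_pos: [0.5816, 0.1931, 0.1516]
tcp_rot: [0.001, 0.0, 1.0, 0.0]
contact_force: [0.3, -0.3, -0.1]
grip_width: 0.0524
grip_force: 0.0
```

step_arm --plan '[[[0.0095, 0.055, 0], 0, 0.6], [[0.0095, 0.055, 0], 0, 0.6], [[0.0095, 0.0525, 0], 0, 0.6], [[0, 0, 0], 10, 0.6], [[0, 0, 0], 10, 0.6], [[0, 0, 0], 10, 0.6], [[0, 0, 0], 10, 0.6], [[0, 0, 0], 10, 0.6]]'

```text
time_s: 27.4
eef_pos: [0.5523, 0.3547, 0.15]
tcp_rot: [-0.0, 0.425, 0.905, -0.0]
contact_force: [0.4, -0.5, 0.3]
grip_width: 0.0511
grip_force: 0.0
```

step_arm --plan '[[[0, 0, 0], 10, 0.6], [[0, 0, 0], 10, 0.6], [[0, 0, 0], 10, 0.6], [[0, 0, 0], 10, 0.6], [[0, 0, 0], 10, 0.6], [[0, 0, 0], 10, 0.6], [[0, 0, 0], 10, 0.6], [[0, 0, 0], 10, 0.6]]'

```text
time_s: 28.4
eef_pos: [0.5523, 0.3547, 0.15]
tcp_rot: [-0.0, 0.907, 0.42, -0.0]
contact_force: [1.1, -0.6, -0.2]
grip_width: 0.0517
grip_force: 0.0
```

```bash
python3 - <<'E'
from workcell import ctrl
from h import *
d={n:ctrl.get_image(n) for n in("top","scene")};pickle.dump(d,open("im4.pkl","wb"))
T=d["top"]["frame"][:,:,::-1];S=d["scene"]["frame"][:,:,::-1]
o=np.zeros((600,800,3),np.uint8)
o[:330,:600]=cv2.resize(T[190:300,230:430],None,fx=3,fy=3);o[340:600,:800]=cv2.resize(S[205:270,300:500],None,fx=4,fy=4)
cv2.imwrite("pics/c4.png",o);s=ctrl.read_state();q=s["tcp_rot"];print(s["eef_pos"],q,90-2*np.degrees(np.arctan2(q[1],q[2])))
E
```

```text
[0.55233342 0.35474601 0.15000365] [-2.47559308e-05  9.06093484e-01  4.23077480e-01 -2.06279277e-04] -39.94192939902027
```

View pics/c4.png

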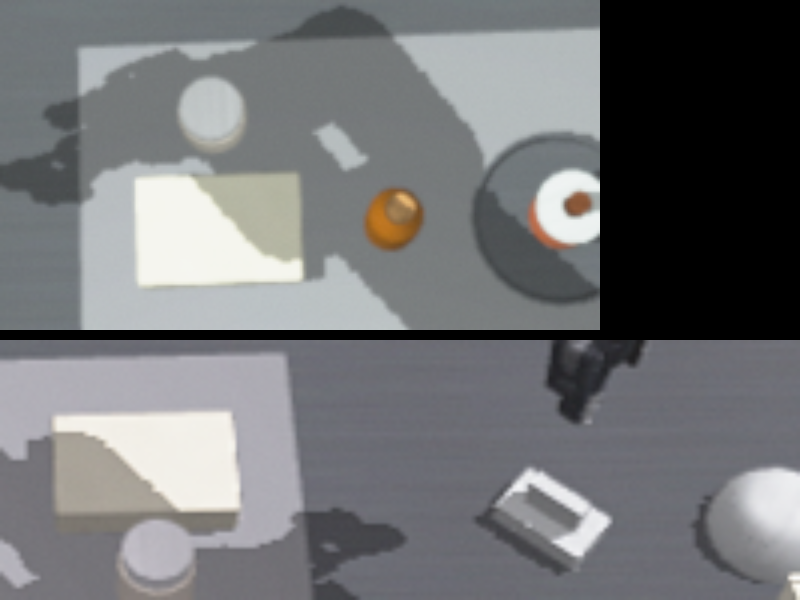

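Pot stands behind the brick (crop (211,108)) with a clear gap, bottle upright, weight untouched at scene crop (550,517).

step_arm --plan '[[[0, 0, 0.05], 0, 0.45], [[0, 0, 0.05], 0, 0.45], [[0, 0, 0.02], 0, 0.45], [[0, 0, 0.01], 0, 0.45], [[0, 0, 0], 0, 0.45], [[0, 0, 0], 0, 0], [[0, 0, 0], 0, 0], [[0, 0, 0], 0, 0]]' --squeeze 60

```text
time_s: 29.5
eef_pos: [0.5536, 0.3555, 0.0223]
tcp_rot: [-0.0, 0.906, 0.423, 0.002]
contact_force: [-1.0, 0.6, 7.0]
grip_width: 0.0106
grip_force: 59.4
```

step_arm --plan '[[[0, 0, 0], 0, 0], [[0, 0, 0], 0, 0], [[0, 0, 0], 0, 0], [[0, 0, 0], 0, 0], [[0, 0, -0.02], 0, 0], [[0, 0, -0.05], 0, 0], [[0, 0, -0.05], 0, 0], [[0, 0, 0], 0, 0]]'

```text
time_s: 30.5
eef_pos: [0.5555, 0.356, 0.1469]
tcp_rot: [0.0, 0.906, 0.423, 0.005]
contact_force: [0.7, -0.1, -2.9]
grip_width: 0.0105
grip_force: 59.2
```

```bash
python3 - <<'E'
from workcell import ctrl
from h import *
d={n:ctrl.get_image(n) for n in("top","scene")};pickle.dump(d,open("im5.pkl","wb"))
S=d["scene"]["frame"][:,:,::-1];T=d["top"]["frame"][:,:,::-1]
o=np.zeros((600,800,3),np.uint8)
o[:480,:400]=cv2.resize(S[160:280,390:490],None,fx=4,fy=4);o[:400,410:800]=cv2.resize(T[200:300,140:238],(390,400))
cv2.imwrite("pics/c5.png",o);s=ctrl.read_state();print(s["eef_pos"],s["tcp_rot"],s["grip_width"])
E
```

```text
[0.55206974 0.35452103 0.14045778] [ 5.25801916e-05  9.06161191e-01  4.22932481e-01 -1.00452775e-04] 0.010474453716508698
```

View pics/c5.png

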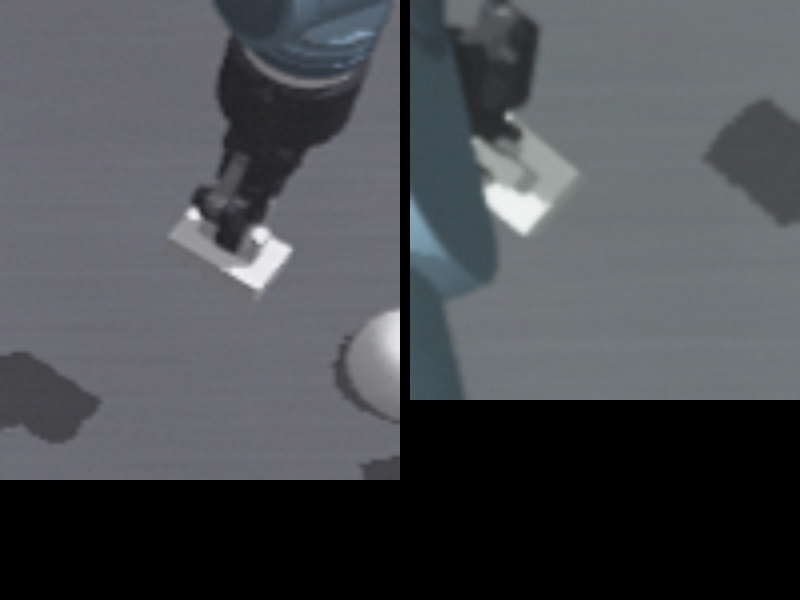

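step_arm --plan '[[[0, 0, 0], -10.25, 0], [[0, 0, 0], -10.25, 0], [[0, 0, 0], -10.25, 0], [[0, 0, 0], -10.25, 0], [[-0.044, -0.0065, 0], 0, 0], [[-0.055, -0.008, 0], 0, 0], [[-0.055, -0.008, 0], 0, 0], [[0, 0, 0], 0, 0]]'

```text
time_s: 31.6
eef_pos: [0.5303, 0.1971, 0.1373]
tcp_rot: [-0.002, 0.702, 0.712, -0.003]
contact_force: [0.4, 0.5, -3.3]
grip_width: 0.0102
grip_force: 59.2
```

```bash
python3 - <<'E'
from workcell import ctrl
from h import *
d=pickle.load(open("im5.pkl","rb"));print('weight', [onz(d["scene"],(447.75,220.5),z).round(4) for z in(.134,.138)])
d=pickle.load(open("im4.pkl","rb"));T,S=d["top"],d["scene"]
print('pot',tri(T,(300.3,226),S,(300+157/4,205+(550-340)/4)))
print('brick',[onz(T,(303,266.7),.025)])
d=pickle.load(open("im3.pkl","rb"));T,S=d["top"],d["scene"]
print('lid',tri(T,(421.2,259.2),S,(238.7,210+(418-330)/4.03)))
s=ctrl.read_state();q=s["tcp_rot"];print(s["eef_pos"],90-2*np.degrees(np.arctan2(q[1],q[2])))
E
```

```text
weight [array([0.5501, 0.3579, 0.134 ]), array([0.553 , 0.3566, 0.138 ])]
pot (array([0.59650542, 0.09294212, 0.04683834]), np.float64(0.0038814847689169246))
brick [array([0.51049574, 0.08739318, 0.025     ])]
lid (array([ 0.51740645, -0.16224594,  0.05321426]), np.float64(0.003882506543157788))
[0.53034719 0.19709841 0.13729839] 0.7914520942431125
```

step_arm --plan '[[[-0.05, -0.01, 0], 0, 0], [[-0.05, -0.01, 0], 0, 0], [[-0.0095, -0.002, 0], 0, 0], [[0, 0, 0], 0, 0], [[0, 0, 0.04], 0, 0], [[0, 0, 0.035], 0, 0], [[0, 0, 0.014], 0, 0], [[0, 0, 0], 0, 0]]'

```text
time_s: 32.6
eef_pos: [0.5122, 0.0914, 0.0505]
tcp_rot: [-0.001, 0.7, 0.714, -0.001]
contact_force: [0.3, -0.6, -2.8]
grip_width: 0.0104
grip_force: 59.2
```

step_arm --plan '[[[0, 0, 0], 0, 0], [[0, 0, 0.002], 0, 0], [[0, 0, 0.002], 0, 0], [[0, 0, 0.0015], 0, 0], [[0, 0, 0.001], 0, 0], [[0, 0, 0], 0, 0], [[0, 0, 0], 0, 0], [[0, 0, 0], 0, 0]]'

```text
time_s: 33.6
eef_pos: [0.5133, 0.0904, 0.0473]
tcp_rot: [-0.0, 0.701, 0.714, -0.0]
contact_force: [-9.5, -0.2, 16.5]
grip_width: 0.0103
grip_force: 61.9
```

step_arm --plan '[[[0, 0, 0], 0, 0.4], [[0, 0, 0], 0, 0.4], [[0, 0, 0], 0, 0.4], [[0, 0, -0.02], 0, 0.4], [[0, 0, -0.05], 0, 0.4], [[0, 0, -0.06], 0, 0.4], [[0.05, 0, -0.03], 0, 0.4], [[0.06, 0, 0], 0, 0.4]]'

```text
time_s: 34.6
eef_pos: [0.5131, 0.2014, 0.2089]
tcp_rot: [0.002, 0.702, 0.713, 0.003]
contact_force: [1.2, -0.8, -1.5]
grip_width: 0.0342
grip_force: 0.0
```

step_arm --plan '[[[0.06, 0, 0], 0, 0.4], [[0.06, 0, 0], 0, 0.4], [[0.06, 0, 0], 0, 0.4], [[0.05, 0, 0], 0, 0.4], [[0, 0, 0], 0, 0.4], [[0, 0, 0], 0, 0.4], [[0, 0, 0], 0, 0.4], [[0, 0, 0], 0, 0.4]]'

```text
time_s: 35.6
eef_pos: [0.5069, 0.4294, 0.205]
tcp_rot: [0.0, 0.701, 0.713, 0.0]
contact_force: [-0.1, -0.1, -0.6]
grip_width: 0.0342
grip_force: 0.0
```

```bash
python3 - <<'E'
from workcell import ctrl
from h import *
d={n:ctrl.get_image(n) for n in("top","scene")};pickle.dump(d,open("im6.pkl","wb"))
S=d["scene"]["frame"][:,:,::-1];T=d["top"]["frame"][:,:,::-1]
o=np.zeros((600,800,3),np.uint8)
o[:330,:750]=cv2.resize(T[195:305,225:475],None,fx=3,fy=3);o[335:599,:600]=cv2.resize(S[202:290,190:390],None,fx=3,fy=3)
cv2.imwrite("pics/c6.png",o);print(ctrl.read_state()["eef_pos"])
E
```

```text
[0.50683292 0.42977626 0.20500115]
```

View pics/c6.png

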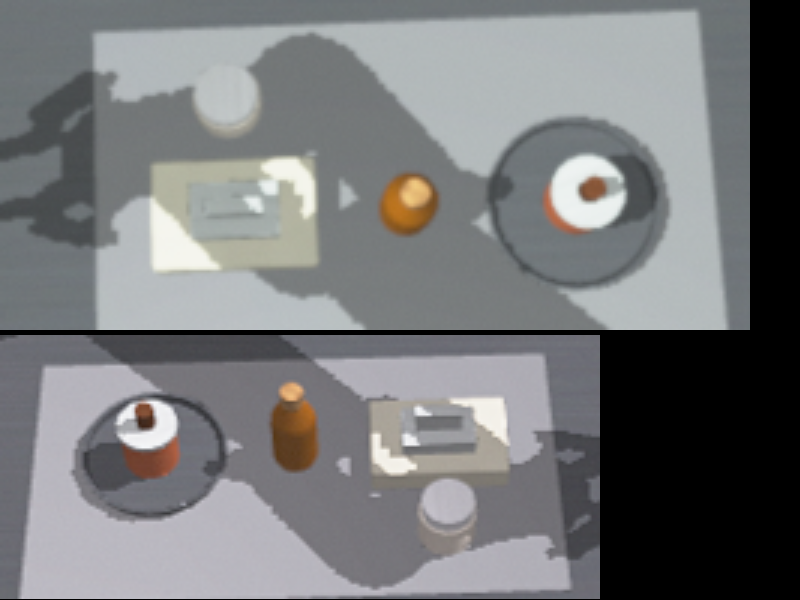

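All things stand in place: weight centred on the brick (top crop (233,209)), pot behind it, bottle midway, lid on the crucible. A last numeric check follows.

```bash
python3 - <<'E'
from h import *
d=pickle.load(open("im6.pkl","rb"));T,S=d["top"],d["scene"]
t=lambda x,y:(225+x/3,195+y/3)
s=lambda x,y:(190+x/3,202+(y-335)/3)
print('weight',onz(T,t(233,209.5),.041),onz(S,s(437,430),.041))
print('brick',onz(T,t(234,214),.025))
print('pot',tri(T,t(226,95),S,s(448,504)))
print('stopper',tri(T,t(415,189),S,s(292,391)))
print('lid',tri(T,t(588,191),S,s(148,425)))
print('dish',onz(T,t(577,201),.012))
E
```

```text
weight [0.51254453 0.08736725 0.041     ] [0.51927634 0.0891438  0.041     ]
brick [0.51129828 0.08738136 0.025     ]
pot (array([0.59603256, 0.09322936, 0.04219352]), np.float64(0.0041211927438552))
stopper (array([ 0.51655123, -0.03587247,  0.09711531]), np.float64(0.004088018290355396))
lid (array([ 0.51845873, -0.16106888,  0.05411971]), np.float64(0.005109108695937921))
dish [ 0.51686331 -0.16437088  0.012     ]
```

All are within tolerance, so I hand in.

```bash
python3 -c "
from workcell import ctrl
print(ctrl.finish_job())"
```

```text
the job is handed in; nothing more can be done
None
```

I set out the soldering place and handed the job in at about 36 s; my last camera check put every item within its tolerance, but the hand-in returned no verdict.

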